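# Load a flanged bush into a slotted weld fixture

### The job

Load the brass flanged bush into the blue weld fixture: slide it sideways in through the slot's open mouth so that its flange runs underneath the slotted plate, on until the barrel presses the orange rubber tip of the stop in by 2 or 3 mm, then let go and leave it standing upright, still touching the tip. The stop screw is set differently for every job and must not be shoved hard, nor the bush forced against the fixture; leave the other things on the table where they are.

Things in the scene. Friction and masses are not known exactly. Their poses are not given: they have to be found in the camera images.
- bush: Brass flanged bush, loose, standing upright on its flange on the bare table. Flange: disc 48 mm diameter, 6 mm thick, at the bottom; barrel: plain round, 30 mm diameter, from the flange up to 70 mm total height, black bore mark on top. About 0.25 to 0.42 kg. Origin: centre of the flange's underside; z up along the barrel axis.
- fixture: Blue and dark weld fixture, bolted down, 200 mm long (own x) by 130 mm wide (own y), flat on the table, slot mouth facing its -x. Origin: centre of its underside. Dark base plate 10 mm thick; from x = -20 to +100 mm a blue slotted plate lies above it, underside 19 mm, top 27 mm above the table: a space 9 mm high and 60 mm wide for the flange.
- landing (a point): Point on the bare top of the base plate (10 mm above the table), on the slot's line, 65 mm before the fixture's origin: the flange can be set down here; sliding on or just above the base keeps the bush from pitching in the grip. The bare landing runs from x = -100 to -20 mm of the fixture, with low cap screw heads only at its two outer front corners.
- mouth (a point): Middle of the slot's open mouth, at fixture x = -20 mm, height of the plate's top (27 mm). The slot is 33 mm wide, runs along fixture +x on the fixture's centre line; its corners are bevelled, from about 49 mm wide at the mouth to 33 mm wide 13 mm further in. The bush goes in along +x.
- stop: Yellow stop bracket (top 55 mm above the table) at the slot's far end, fixed, 75 mm along +x of the fixture's origin. A steel set screw comes out of its front along -x, 39 mm up, with an orange rubber tip (18 mm disc, flat face) that meets the barrel. Origin: bracket's front face on the screw's axis; axes as the fixture's. The tip's face stands 20 to 45 mm before the origin: find it by touch.
- stop_axis (a point): Point on the screw's axis 45 mm before the bracket's front face: where the tip's face is at its furthest out; it is here or up to 25 mm further along fixture +x. The bush's axis is 15 mm before the face at first touch. The tip is sprung and damped: it gives about 1 mm per 2 N, 5 mm at most, and wants a press of 3 to 10 N; over 15 N is too hard. Approach slowly, about 10 mm/s.
- spacer: Bystander: plain steel tube without flange, 30 mm diameter, 70 mm tall, standing upright. Origin: centre of its underside.
- magnet: Bystander: square red and dark welding magnet, 75 x 75 mm, 20 mm high, lying flat. Origin: centre of its underside.
- wrench: Bystander: steel wrench about 180 mm long lying flat along its own x, beyond the fixture. Origin: underside, near mid length.

How it is judged:
By the outcome, as a careful person would: the job done as asked, in the order asked, and still so for the second after the job is handed in, with the robot touching nothing.
It also fails if it takes over 56 s, if anything falls off the work surface, if the arm or the gripper's body presses on something with over 40 N, if the wrist force passes 120 N, or if a joint passes its speed limit or range.

### The arm

A 6-joint arm with a two-finger parallel gripper is mounted at the origin on the work surface. World frame = base frame: x ahead of the robot, y to its left, z up, the work surface at z = 0. Lengths are in m, angles in rad, forces in N, time in s.
With the tool pointing down it reaches from about 0.375 to 0.9 m from the base axis. Payload 3.1 kg.
Tool frame: the origin (TCP) lies at the centre of the arm's flange, where the gripper is bolted on; the fingertips stand 182 mm ahead of it and the grasp point (between the pads) lies 164 mm ahead of it; z points along the fingers, x is the direction in which the jaws open and shut, and the axes are right-handed (so a half turn about z gives the same grasp; the last joint's range is limited). The gripper opens to 87 mm and grips with 3 to 60 N. Pads are 19 mm wide; open, the fingers measure 117 mm over their backs; the gripper's body (75 mm by 190 mm) begins 51 mm behind the grasp point.
Start: joints at [-1.355, 0.527, 1.433, -0, 1.181, -0.178], TCP at [0.24, -0.577, 0.405] pointing down, gripper open.
Joint ranges: [-3.08, 3.08], [-0.75, 2.2], [0.22, 2.44], [-1.43, 4.57], [0, 2.65], [-2.85, 2.85]. Speed limits (rad/s): [2.79, 2.79, 3.14, 3.14, 3.14, 3.14].

### API

Orientations are given as a unit quaternion [x, y, z, w].
In Python, from rig import status, eyes, robot gives the robot as it stands. The module is installed in compiled form; this text tells all that it offers.
- The arm moves only by the tool step_arm, never from a script. Its argument "steps" is a list of rows, each a list of 7 numbers: the closure, from -1 (fully open) to 1 (shut), so that 0 is half open, then the shift along the tool's x, y, z each as a share of 0.025 m, from -1 to 1, then the turn, a rotation vector about the tool's x, y, z each as a share of 8 degrees, from -1 to 1. In form: [[jaw, dx, dy, dz, rx, ry, rz], ...]. A call has exactly 10 rows; each row shifts and turns the commanded pose from where the row before left it, along the tool's axes as they then stand; what a row does not reach is not made up. A row lasts 1/10 s, in which the tool goes at most 50 mm and 8.59 degrees, less where a joint would pass 70% of its speed; a pose out of reach is approached as far as the arm can. A call with a number of a shift or a turn outside -1 to 1 is refused whole. A call with a gripper value outside its range is refused whole. The fingers move at their own pace and stop on an object; "squeeze" is the grip in N (left out, the last holds). Time passes only in rows, so rows that do not move let the fingers close, or fill a call up. It gives the time, the measured TCP pose, the force and the opening at its end, in the units of the state.
- status.get_obs(): the state, without advancing time (a new reading comes with each control period).
- eyes.camera(name): name is "scene" or "top" or "wrist"; returns (picture, depth): 400x640x3 uint8, red, green, blue; 400x640 float32, m along the optical axis (not along the pixel's ray), 0 where there is no reading.
- eyes.camera_info(name): a dict with "K" (3x3 intrinsics, pixels), "k1" (the pictures are not rectified: a ray, as slopes to the right and down, at radius r is drawn at 1 + k1 r^2 times it, then the intrinsics apply), "R" (3x3) and "t" (3): a world point X has camera coordinates R X + t. Camera axes: x right, y down, z forward; pixel columns grow to the right and rows downward; lengths in m; the calibration is good to about 2 mm. A picture is of the moment at which its call begins: read the wrist's pose just before it. camera_info takes no time and is no camera call; for the wrist camera it gives the pose at the moment of the call.
- robot.hand_in(): hands the job in, once; it reports no verdict.
The state is a dict: "time": time; "q": joint angles; "joint_velocities": joint speeds; "joint_torque": joint torques, N m; "position": TCP position; "tool_rot": TCP orientation; "ft_force": force on the tool from outside, world axes, zero at the start; "moment": the same for the moment, N m; "grip_width": finger opening in m.
Only numpy, scipy, OpenCV 4.12 (cv2) and the standard library are available. Lean on these libraries where they do the work, as an engineer would, in place of code of your own. Each camera call takes 0.05 s, during which the arm holds its last target.

## Working session

There is one attempt and no reset: what is moved stays moved. The work goes in short steps, Python scripts to look and compute and a tool call to move; the robot and the scene stay as the last step left them, time stands still between calls to the robot, and variables do not carry over. Pictures are saved under pics/ and viewed, and the job is handed in when it is done.

Besides the shell and the picture viewer there is one more tool, called after "Request:" as name(argument=value, ...), one argument or row to a line, values as JSON. step_arm: Moves the arm, as the interface text tells. Its arguments: {"type":"object","properties":{"steps":{"type":"array"},"squeeze":{"type":"number"}},"required":["steps"]}

```bash
mkdir -p pics; ls; python3 - <<'E'
from rig import status,eyes
import cv2,numpy as np
o=status.get_obs(); print(o)
for n in ["scene","top"]:
    i=eyes.camera_info(n); p,d=eyes.camera(n)
    print(n,i); cv2.imwrite(f"pics/{n}0.png",p[:,:,::-1]); np.savez(f"{n}0.npz",p=p,d=d,**i)
E
```

```text
pics
{'time': 0.0, 'q': array([-1.35450191e+00,  5.28465589e-01,  1.43385084e+00, -4.02644506e-05,
        1.18137686e+00, -1.78486699e-01]), 'joint_velocities': array([-6.45831914e-04, -1.22552574e-03, -6.11181240e-05, -1.85671871e-03,
        1.39438943e-03,  5.88976500e-04]), 'joint_torque': array([ 3.36893218e-04, -4.40044498e+01, -1.76589775e+01,  6.32844935e-02,
        5.82373235e-02, -1.84133373e-04]), 'position': array([ 0.24033881, -0.57659145,  0.40378794]), 'tool_rot': array([ 8.32051312e-01, -5.54697675e-01, -7.69506294e-04, -7.15105115e-04]), 'ft_force': array([-0.15534635,  0.16263593, -1.28071803]), 'moment': array([0.03202945, 0.01364097, 0.05898558]), 'grip_width': 0.08706097903216269}
scene {'K': array([[387.81347531,   0.        , 315.18558056],
       [  0.        , 387.81347531, 205.14617021],
       [  0.        ,   0.        ,   1.        ]]), 'k1': -0.0317285038851481, 'R': array([[ 0.81462576,  0.57991711,  0.00900068],
       [ 0.50649345, -0.70375323, -0.49819251],
       [-0.2825761 ,  0.41039924, -0.86701973]]), 't': array([-0.50263557, -0.27759148,  1.07459735])}
top {'K': array([[389.98383819,   0.        , 319.5725749 ],
       [  0.        , 389.98383819, 193.82736553],
       [  0.        ,   0.        ,   1.        ]]), 'k1': -0.022752303614650297, 'R': array([[-0.02951844, -0.99946952, -0.01376014],
       [-0.98912434,  0.03119179, -0.14373628],
       [ 0.14408924,  0.00936762, -0.98952036]]), 't': array([0.04265674, 0.61705001, 0.9312894 ])}
```

View pics/scene0.png

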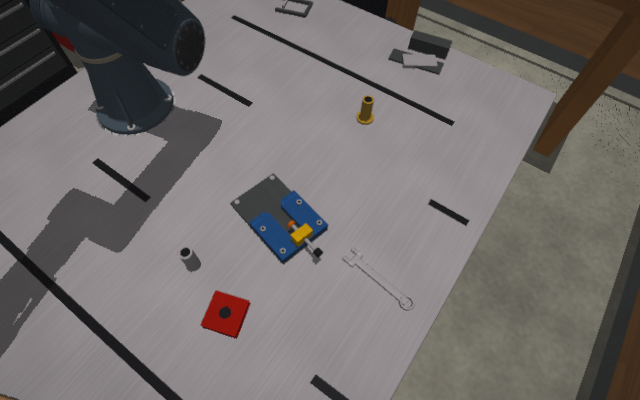

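View pics/top0.png

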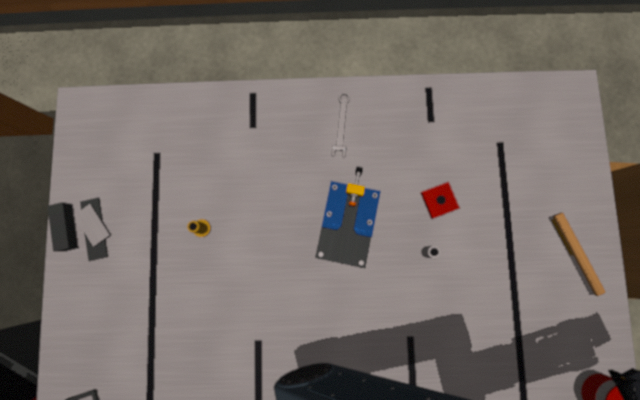

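```bash
cat > h.py <<'E'
import numpy as np,cv2
def ray(i,uv):
    uv=np.atleast_2d(np.asarray(uv,float))
    K=i['K'];k1=float(i['k1'])
    d=np.stack([(uv[:,0]-K[0,2])/K[0,0],(uv[:,1]-K[1,2])/K[1,1]],1)
    s=d.copy()
    for _ in range(10): s=d/(1+k1*(s**2).sum(1,keepdims=True))
    v=np.c_[s,np.ones(len(s))]@i['R']
    return -i['R'].T@i['t'],v,
def onplane(i,uv,z):
    c,v=ray(i,uv); return c+v*((z-c[2])/v[:,2])[:,None]
def proj(i,X):
    X=np.atleast_2d(X); c=X@i['R'].T+i['t']; s=c[:,:2]/c[:,2:]
    s=s*(1+float(i['k1'])*(s**2).sum(1,keepdims=True))
    return s*[i['K'][0,0],i['K'][1,1]]+i['K'][:2,2]
def hsv(p): return cv2.cvtColor(p,cv2.COLOR_RGB2HSV)
def big(m):
    c,_=cv2.findContours(m.astype(np.uint8),cv2.RETR_EXTERNAL,cv2.CHAIN_APPROX_NONE)
    return sorted(c,key=cv2.contourArea)[::-1]
E
python3 - <<'E'
from h import *
for n in ["scene","top"]:
    i=dict(np.load(f"{n}0.npz")); h=hsv(i['p'])
    blue=(h[...,0]>100)&(h[...,0]<125)&(h[...,1]>150)&(h[...,2]>60)
    br=(h[...,0]>15)&(h[...,0]<30)&(h[...,1]>130)
    org=(h[...,0]>4)&(h[...,0]<15)&(h[...,1]>150)
    pts=np.vstack([c[:,0] for c in big(blue)[:2]]); 
    r=cv2.minAreaRect(onplane(i,pts,.027)[:,:2].astype(np.float32)*1000); print(n,"blue rect",r)
    for nm,m in (("br",br),("org",org)):
        for c in big(m)[:3]:
            b=cv2.boundingRect(c); print(nm,b,cv2.contourArea(c),onplane(i,[[b[0]+b[2]/2,b[1]+b[3]/2]],.03).round(4))
E
```

```text
scene blue rect ((580.4559936523438, -54.848487854003906), (128.5147705078125, 121.19597625732422), 76.604736328125)
br (357, 96, 17, 28) 283.5 [[0.5425 0.3358 0.03  ]]
br (291, 224, 22, 22) 251.0 [[ 0.6237 -0.0596  0.03  ]]
br (618, 1, 2, 2) 0.5 [[0.9861 1.2915 0.03  ]]
org (547, 17, 93, 122) 1704.5 [[1.014  0.8407 0.03  ]]
org (388, 0, 32, 27) 159.5 [[0.4215 0.771  0.03  ]]
org (536, 134, 23, 21) 135.5 [[0.9826 0.5123 0.03  ]]
top blue rect ((579.33203125, -53.56688690185547), (123.78057861328125, 116.82768249511719), 76.36368560791016)
br (615, 176, 25, 32) 406.0 [[ 0.6002 -0.7619  0.03  ]]
br (188, 220, 22, 17) 262.0 [[0.5414 0.331  0.03  ]]
br (346, 183, 19, 13) 152.5 [[ 0.6285 -0.0677  0.03  ]]
org (0, 0, 219, 13) 1302.0 [[1.1668 0.5945 0.03  ]]
org (0, 94, 53, 42) 1085.5 [[0.859  0.8047 0.03  ]]
org (349, 201, 7, 6) 19.5 [[ 0.5916 -0.0585  0.03  ]]
```

```bash
python3 - <<'E'
from rig import status,eyes
from scipy.spatial.transform import Rotation as R
from h import *
o=status.get_obs(); i=eyes.camera_info("wrist"); print(i['K'],i['k1'])
T=R.from_quat(o['tool_rot']).as_matrix()
c=-i['R'].T@i['t']; print("cam in tool",T.T@(c-o['position'])); print("cam axes in tool (rows)\n",(i['R']@T).round(3))
# bush refinement: flange/brass ellipse in both views
for n in ["scene","top"]:
    j=dict(np.load(f"{n}0.npz")); c,v=ray(j,{"scene":[[365.5,118]],"top":[[202,229]]}[n]); print(n,onplane(j,{"scene":[[365.5,118]],"top":[[204,229]]}[n],.006))
E
```

```text
[[329.50963747   0.         311.99862666]
 [  0.         329.50963747 199.90252812]
 [  0.           0.           1.        ]] -0.03392973089938368
cam in tool [-0.00095505 -0.08335189  0.02000552]
cam axes in tool (rows)
 [[ 1.    -0.001 -0.   ]
 [ 0.001  0.953 -0.303]
 [ 0.001  0.303  0.953]]
scene [[0.54823199 0.33211146 0.006     ]]
top [[0.54126641 0.32567207 0.006     ]]
```

Request:
step_arm(
  steps=[
    [-1,0,0,0,0,0,1],
    [-1,0,0,0,0,0,1],
    [-1,0,0,0,0,0,1],
    [-1,0,0,0,0,0,1],
    [-1,0,0,0,0,0,0.5],
    [-1,-1,-0.2,0,0,0,0],
    [-1,-1,-0.2,0,0,0,0],
    [-1,-1,-0.2,0,0,0,0],
    [-1,-1,-0.2,0,0,0,0],
    [-1,-1,-0.2,0,0,0,0],
  ],
)

```text
time: 1.1
position: [0.2939, -0.4599, 0.4043]
tool_rot: [-0.62, 0.785, 0.0, 0.0]
ft_force: [-0.4, 0.2, -0.5]
grip_width: 0.0871
```

Request:
step_arm(
  steps=[
    [-1,-1,-0.45,0,0,0,0],
    [-1,-1,-0.45,0,0,0,0],
    [-1,-1,-0.45,0,0,0,0],
    [-1,-1,-0.45,0,0,0,0],
    [-1,-1,-0.45,0,0,0,0],
    [-1,-1,-0.45,0,0,0,0],
    [-1,-1,-0.45,0,0,0,0],
    [-1,-1,-0.45,0,0,0,0],
    [-1,-1,-0.45,0.1,0,0,0],
    [-1,-1,-0.45,0.2,0,0,0],
  ],
)

```text
time: 2.1
position: [0.4615, -0.2429, 0.3972]
tool_rot: [-0.62, 0.785, -0.0, 0.0]
ft_force: [-0.4, -0.3, 0.4]
grip_width: 0.0871
```

Request:
step_arm(
  steps=[
    [-1,-1,-0.45,0.3,0,0,0],
    [-1,-1,-0.45,0.4,0,0,0],
    [-1,-1,-0.45,0.4,0,0,0],
    [-1,-1,-0.45,0.4,0,0,0],
    [-1,-1,-0.45,0.4,0,0,0],
    [-1,-1,-0.45,0.4,0,0,0],
    [-1,-0.5,-0.45,0.4,0,0,0],
    [-1,-0.3,0,0.2,0,0,0],
    [-1,0,0,0,0,0,0],
    [-1,0,0,0,0,0,0],
  ],
)

```text
time: 3.1
position: [0.5764, -0.0973, 0.3247]
tool_rot: [-0.62, 0.785, 0.0, -0.0]
ft_force: [-0.3, -0.2, 1.1]
grip_width: 0.0872
```

```bash
cat > shot.py <<'E'
import sys
from rig import status,eyes
from h import *
def shot(name,cam="wrist"):
    o=status.get_obs(); i=eyes.camera_info(cam); p,d=eyes.camera(cam)
    cv2.imwrite(f"pics/{name}.png",p[:,:,::-1]); np.savez(f"{name}.npz",p=p,d=d,pos=o['position'],q=o['tool_rot'],**i)
    print(o['time'],o['position'],o['tool_rot'],o['joint_velocities'].round(3).max())
if __name__=="__main__": shot(*sys.argv[1:])
E
python3 shot.py w1
```

```text
3.1 [ 0.57642946 -0.09729003  0.32469146] [-6.19790696e-01  7.84767017e-01  2.06425657e-04 -4.23602930e-04] 0.002
```

View pics/w1.png

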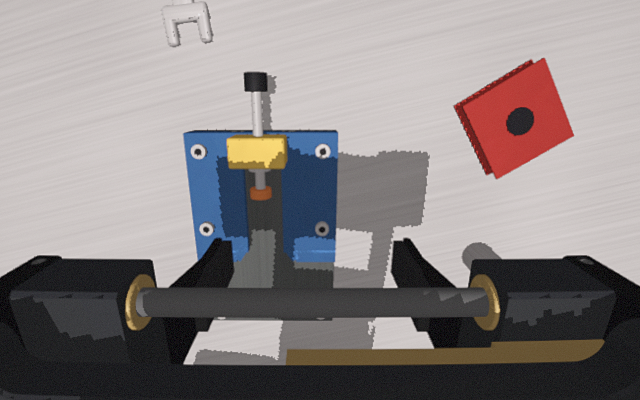

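```bash
python3 - <<'E'
from h import *
i=dict(np.load("w1.npz")); p=i['p'];h=hsv(p)
crop=cv2.resize(p[115:275,170:360],None,fx=4,fy=3.7,interpolation=cv2.INTER_NEAREST); cv2.imwrite("pics/w1c.png",crop[:,:,::-1])
blue=((h[...,0]>98)&(h[...,0]<125)&(h[...,1]>120)&(h[...,2]>30))
for r in range(126,262,8):
    b=np.flatnonzero(blue[r,150:360])+150
    if len(b)==0: continue
    runs=np.split(b,np.flatnonzero(np.diff(b)>3)+1)
    e=[(q[0]-.5,q[-1]+.5) for q in runs if len(q)>2]
    print(r,[tuple(onplane(i,[[a,r],[z,r]],.027)[:,:2].round(4).ravel()) for a,z in e],e)
E
```

```text
134 [(np.float64(0.6521), np.float64(-0.0045), np.float64(0.6423), np.float64(-0.0454)), (np.float64(0.6321), np.float64(-0.0876), np.float64(0.6221), np.float64(-0.1297))] [(np.float64(183.5), np.float64(233.5)), (np.float64(285.5), np.float64(337.5))]
142 [(np.float64(0.6456), np.float64(-0.0031), np.float64(0.6375), np.float64(-0.0368)), (np.float64(0.6253), np.float64(-0.0875), np.float64(0.6158), np.float64(-0.1275))] [(np.float64(184.5), np.float64(225.5)), (np.float64(287.5), np.float64(336.5))]
150 [(np.float64(0.639), np.float64(-0.0016), np.float64(0.6382), np.float64(-0.0049)), (np.float64(0.6348), np.float64(-0.019), np.float64(0.631), np.float64(-0.0348)), (np.float64(0.6188), np.float64(-0.0858), np.float64(0.6135), np.float64(-0.108)), (np.float64(0.6104), np.float64(-0.1211), np.float64(0.6093), np.float64(-0.1261))] [(np.float64(185.5), np.float64(189.5)), (np.float64(206.5), np.float64(225.5)), (np.float64(287.5), np.float64(314.5)), (np.float64(330.5), np.float64(336.5))]
158 [(np.float64(0.6323), np.float64(-0.0001), np.float64(0.6309), np.float64(-0.006)), (np.fl
[... 3467 characters left out ...]
.float64(0.5493), np.float64(0.0073)), (np.float64(0.5448), np.float64(-0.0118), np.float64(0.541), np.float64(-0.0281)), (np.float64(0.5335), np.float64(-0.0597), np.float64(0.5226), np.float64(-0.1057))] [(np.float64(196.5), np.float64(209.5)), (np.float64(230.5), np.float64(248.5)), (np.float64(283.5), np.float64(334.5))]
254 [(np.float64(0.544), np.float64(0.0211), np.float64(0.5427), np.float64(0.0155)), (np.float64(0.5367), np.float64(-0.0101), np.float64(0.5339), np.float64(-0.022)), (np.float64(0.5247), np.float64(-0.0612), np.float64(0.5145), np.float64(-0.1039))] [(np.float64(197.5), np.float64(203.5)), (np.float64(231.5), np.float64(244.5)), (np.float64(287.5), np.float64(334.5))]
```

View pics/w1c.png

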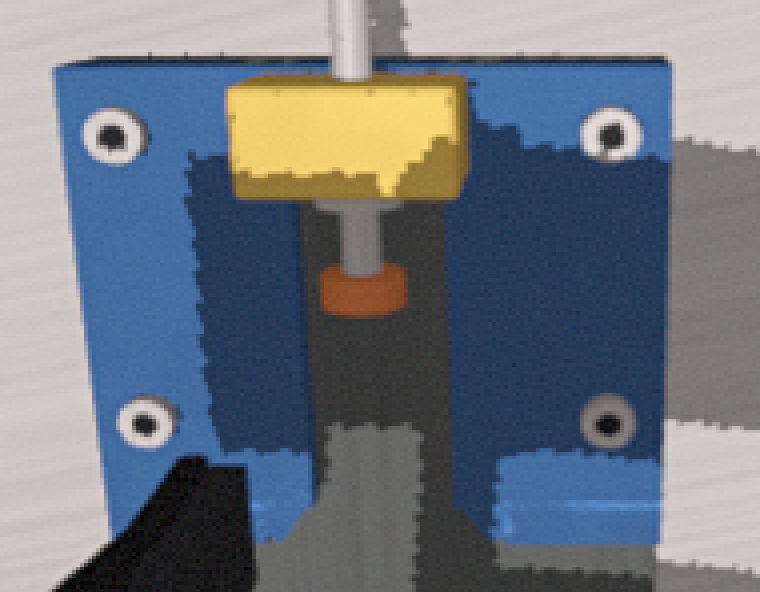

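```bash
python3 - <<'E'
from h import *
i=dict(np.load("w1.npz")); h=hsv(i['p'])
blue=((h[...,0]>98)&(h[...,0]<125)&(h[...,1]>120)&(h[...,2]>30))
L=[];Rr=[];SL=[];SR=[]
for r in range(138,240):
    b=np.flatnonzero(blue[r,150:360])+150
    L.append([b[0]-.5,r]);Rr.append([b[-1]+.5,r])
    if r>205: 
        # slot
        s=np.flatnonzero(~blue[r,240:290])+240; SL.append([s[0]-.5,r]);SR.append([s[-1]+.5,r])
def fit(P,z):
    X=onplane(i,P,z)[:,:2]; v=cv2.fitLine(X.astype(np.float32),cv2.DIST_HUBER,0,1e-4,1e-4).ravel(); 
    if v[0]<0: v[:2]*=-1
    return v
l=fit(L,.027);r=fit(Rr,.027);sl=fit(SL,.019);sr=fit(SR,.027)
for v in (l,r,sl,sr): print(np.degrees(np.arctan2(v[1],v[0])),v)
yaw=(np.arctan2(l[1],l[0])+np.arctan2(r[1],r[0]))/2
ex=np.array([np.cos(yaw),np.sin(yaw)]);ey=np.array([-ex[1],ex[0]])
for v in (l,r,sl,sr): print("ey off",ey@v[2:])
# far edge top: first blue row per column
F=[]
for c in list(range(192,222))+list(range(292,332)):
    b=np.flatnonzero(blue[115:200,c])+115; F.append([c,b[0]-.5])
X=onplane(i,F,.027)[:,:2]; print("far edge ex",np.median(X@ex),np.percentile(X@ex,[10,90]))
# screws
g=(h[...,1]<40)&(h[...,2]>150)
for uv in ([198,152],[322,151],[206.2,229.5],[322,229.5]):
    x=onplane(i,[uv],.029)[0,:2]; print("screw",x@ex,x@ey)
org=(h[...,0]>4)&(h[...,0]<15)&(h[...,1]>140); c=big(org[:, :400])[0]
b=cv2.boundingRect(c);print(b)
for z in (.047,.048): 
    x=onplane(i,[[b[0]+b[2]/2-.5,b[1]+b[3]-.5]],z)[0,:2]; print("tip front",x@ex,x@ey)
print("yaw",np.degrees(yaw),ex,ey)
E
```

```text
-13.494205 [ 0.9723935  -0.23334706  0.60537577  0.00663972]
-13.581114 [ 0.97203845 -0.23482172  0.57175225 -0.11731092]
-13.631486 [ 0.9718316  -0.23567621  0.56088525 -0.03132236]
-14.9355 [ 0.96621656 -0.2577315   0.55785036 -0.06522452]
ey off 0.14816429
ey off 0.01978673
ey off 0.100842394
ey off 0.06717175
far edge ex 0.6379612738317962 [0.63784226 0.63803923]
screw 0.6202798950951328 0.1368127258124002
screw 0.62127856064702 0.03234641531584889
screw 0.5497214040820819 0.13649621087987643
screw 0.5501327659394386 0.03146979480884721
(250, 186, 22, 14)
tip front 0.5841525945130285 0.08290456604080158
tip front 0.5844705972454626 0.08274194868195646
yaw -13.53766 [ 0.97221625 -0.23408444] [0.23408444 0.97221625]
```

Request:
step_arm(
  steps=[
    [-1,-1,0.42,0,0,0,0],
    [-1,-1,0.42,0,0,0,0],
    [-1,-1,0.42,0,0,0,0],
    [-1,-1,0.42,0,0,0,0],
    [-1,-1,0.42,0,0,0,0],
    [-1,-1,0.42,0,0,0,0],
    [-1,-1,0.42,0,0,0,0],
    [-1,-1,0.42,0,0,0,0],
    [-1,-1,0.42,0,0,0,0],
    [-1,-1,0.42,0,0,0,0],
  ],
)

```text
time: 4.15
position: [0.5325, 0.1707, 0.3256]
tool_rot: [-0.619, 0.785, -0.0, 0.0]
ft_force: [0.6, 0.1, 0.3]
grip_width: 0.0871
```

Request:
step_arm(
  steps=[
    [-1,-1,0.42,0,0,0,0],
    [-1,-1,0.42,0,0,0,0],
    [-1,-1,0.42,0,0,0,0],
    [-1,-1,0.42,0,0,0,0],
    [-1,-1,0.42,0,0,0,0],
    [-1,-1,0.42,0,0,0,0],
    [-1,-0.3,0.1,0,0,0,0],
    [-1,0,0,0,0,0,0],
    [-1,0,0,0,0,0,0],
    [-1,0,0,0,0,0,0],
  ],
)

```text
time: 5.15
position: [0.5057, 0.3378, 0.3248]
tool_rot: [-0.619, 0.785, -0.0, -0.0]
ft_force: [-0.1, 0.4, 0.5]
grip_width: 0.087
```

```bash
python3 shot.py w2
```

```text
5.15 [0.50573539 0.33777373 0.32484429] [-6.19249982e-01  7.85193849e-01 -1.27643845e-04 -2.50453514e-04] 0.003
```

View pics/w2.png

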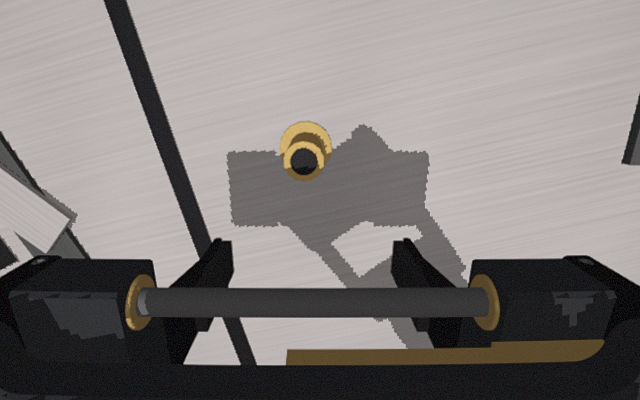

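```bash
python3 - <<'E'
from h import *
i=dict(np.load("w2.npz")); h=hsv(i['p']); w=slice(270,340)
sub=h[110:190,270:340]
dark=(sub[...,2]<55); c=big(dark)[0]; (e,ax,an)=cv2.fitEllipse(c); print("bore",e,ax); e=(e[0]+270,e[1]+110)
t=onplane(i,[e],.070)[0]; print(t)
br=(sub[...,0]>12)&(sub[...,0]<30)&(sub[...,1]>90); c=big(br)[0]; P=c[:,0]+[270,110]
print(cv2.boundingRect(P))
X=onplane(i,P[P[:,1]<148],.006)[:,:2].astype(float)  # upper part of the flange
A=np.c_[2*X,np.ones(len(X))]; s=np.linalg.lstsq(A,(X**2).sum(1),rcond=None)[0]; print("flange c",s[:2],"r",np.sqrt(s[2]+s[:2]@s[:2]))
ex=np.array([0.97221625,-0.23408444]);ey=np.array([-ex[1],ex[0]])
for b in (t[:2],s[:2]):
    print("b-TCP ex,ey",(b-i['pos'][:2])@ex,(b-i['pos'][:2])@ey, "b ex ey",b@ex,b@ey)
from scipy.spatial.transform import Rotation as R
print(R.from_quat(i['q']).as_matrix().round(4))
E
```

```text
bore (33.41775894165039, 51.63095474243164) (24.812532424926758, 25.311317443847656)
[0.54341022 0.33536031 0.07      ]
(280, 122, 52, 59)
flange c [0.54397456 0.33509486] r 0.02286852782401552
b-TCP ex,ey 0.03719303051131653 0.006472729418125502 b ex ey 0.44980961856554197 0.4532466234651878
b-TCP ex,ey 0.03780382581758038 0.006346754288618214 b ex ey 0.45042041387180587 0.4531206483356805
[[-2.331e-01 -9.725e-01 -2.000e-04]
 [-9.725e-01  2.331e-01 -5.000e-04]
 [ 6.000e-04  1.000e-04 -1.000e+00]]
```

Request:
step_arm(
  steps=[
    [-1,-0.13,-0.75,0,0,0,0],
    [-1,-0.13,-0.75,0,0,0,0],
    [-1,0,0,0.6,0,0,0],
    [-1,0,0,0.8,0,0,0],
    [-1,0,0,0.8,0,0,0],
    [-1,0,0,0.8,0,0,0],
    [-1,0,0,0.8,0,0,0],
    [-1,0,0,0.6,0,0,0],
    [-1,0,0,0.35,0,0,0],
    [-1,0,0,0,0,0,0],
  ],
)

```text
time: 6.2
position: [0.5425, 0.3364, 0.2043]
tool_rot: [-0.62, 0.785, 0.001, -0.002]
ft_force: [0.3, -0.4, -1.1]
grip_width: 0.0872
```

Request:
step_arm(
  steps=[
    [1,0,0,0,0,0,0],
    [1,0,0,0,0,0,0],
    [1,0,0,0,0,0,0],
    [1,0,0,0,0,0,0],
    [1,0,0,0,0,0,0],
    [1,0,0,0,0,0,0],
    [1,0,0,0,0,0,0],
    [1,0,0,0,0,0,0],
    [1,0,0,0,0,0,0],
    [1,0,0,0,0,0,0],
  ],
  squeeze=25,
)

```text
time: 7.2
position: [0.5432, 0.3364, 0.206]
tool_rot: [-0.62, 0.785, -0.0, -0.001]
ft_force: [-1.4, -2.5, 2.1]
grip_width: 0.0297
```

```bash
python3 -c "
from rig import status
o=status.get_obs();print(o['position'],o['grip_width'],o['ft_force'],o['moment'],o['q'])"
```

```text
[0.54318135 0.33644467 0.20601861] 0.029673436847708092 [-1.37911889 -2.49954733  2.143661  ] [-0.3800076   0.18048596 -0.02063596] [ 3.80052988e-01  8.05050634e-01  1.52522525e+00 -7.39342980e-04
  8.12383160e-01  2.18470200e+00]
```

Request:
step_arm(
  steps=[
    [1,0,0,-0.3,0,0,0],
    [1,0,0,-0.5,0,0,0],
    [1,0,0,-0.5,0,0,0],
    [1,0,0,-0.4,0,0,0],
    [1,0,0,0,0,0,0],
    [1,0.3,-0.04,0,0,0,0],
    [1,0.6,-0.04,0,0,0,0],
    [1,0.9,-0.06,0,0,0,0],
    [1,0.9,-0.06,0,0,0,0],
    [1,0.9,-0.06,0,0,0,0],
  ],
)

```text
time: 8.2
position: [0.5279, 0.2458, 0.2478]
tool_rot: [-0.62, 0.785, 0.0, -0.001]
ft_force: [0.4, 0.6, -2.3]
grip_width: 0.0293
```

Request:
step_arm(
  steps=[
    [1,0.9,-0.06,0,0,0,0],
    [1,0.9,-0.06,0,0,0,0],
    [1,0.9,-0.06,0,0,0,0],
    [1,0.9,-0.06,0,0,0,0],
    [1,0.9,-0.06,0,0,0,0],
    [1,0.9,-0.06,0,0,0,0],
    [1,0.9,-0.06,0,0,0,0],
    [1,0.9,-0.06,0,0,0,0],
    [1,0.9,-0.06,0,0,0,0],
    [1,0.9,-0.06,0,0,0,0],
  ],
)

```text
time: 9.2
position: [0.4902, 0.0237, 0.2482]
tool_rot: [-0.62, 0.785, 0.001, -0.001]
ft_force: [-0.3, -0.7, -2.8]
grip_width: 0.0296
```

Request:
step_arm(
  steps=[
    [1,0.9,-0.06,0,0,0,0],
    [1,0.7,-0.06,0,0,0,0],
    [1,0.4,-0.04,0,0,0,0],
    [1,0.2,0,0,0,0,0],
    [1,0,0,0,0,0,0],
    [1,0,0,0,0,0,0],
    [1,0,0,0,0,0,0],
    [1,0,0,0,0,0,0],
    [1,0,0,0,0,0,0],
    [1,0,0,0,0,0,0],
  ],
)

```text
time: 10.2
position: [0.4825, -0.0287, 0.2485]
tool_rot: [-0.62, 0.784, -0.0, 0.0]
ft_force: [-0.6, -0.9, -3.2]
grip_width: 0.029
```

```bash
cat > st.py <<'E'
from rig import status
import numpy as np
o=status.get_obs();p=o['position']
ex=np.array([0.97221625,-0.23408444]);ey=np.array([-ex[1],ex[0]])
f=o['ft_force']
print(round(o['time'],2),"ex,ey,z",p[:2]@ex,p[:2]@ey,p[2],"grip",o['grip_width'],"F ex,ey,z",f[:2]@ex,f[:2]@ey,f[2],"M",o['moment'],o['tool_rot'])
E
python3 st.py; python3 shot.py w3; python3 shot.py s3 scene
```

```text
10.2 ex,ey,z 0.4758565051351311 0.08503070273696475 0.2485180055538779 grip 0.029001292432174492 F ex,ey,z -0.3869891990707099 -0.9867635080232369 -3.1770007205348474 M [0.01871151 0.01772261 0.04569288] [-6.20166773e-01  7.84469995e-01 -1.92330818e-05  2.42046902e-05]
10.2 [ 0.48253981 -0.02872237  0.24851801] [-6.20166773e-01  7.84469995e-01 -1.92330818e-05  2.42046902e-05] 0.001
10.25 [ 0.48253525 -0.028796    0.24850206] [-6.20116647e-01  7.84509620e-01 -1.29256003e-05  1.35214310e-05] 0.001
```

View pics/w3.png

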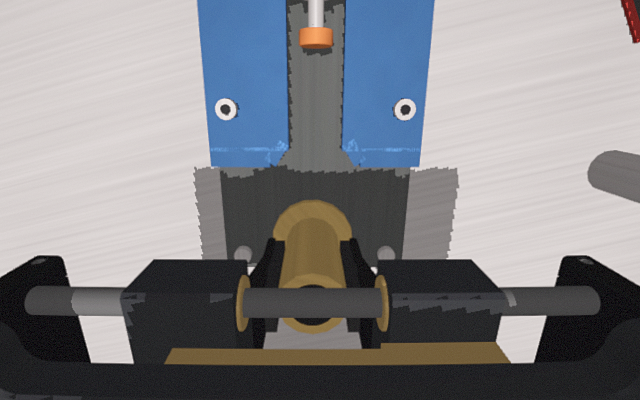

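View pics/s3.png

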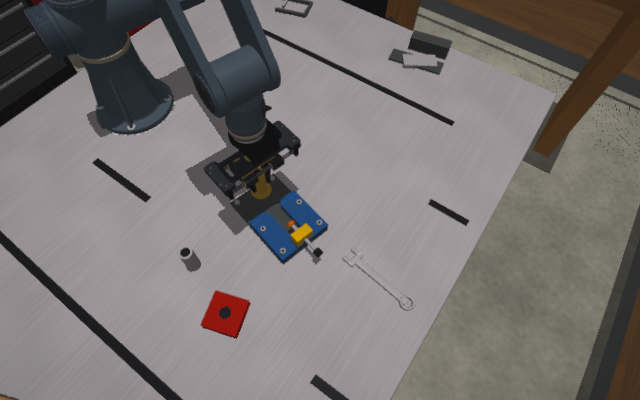

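```bash
python3 - <<'E'
from h import *
i=dict(np.load("w3.npz")); p=i['p'];h=hsv(p)
ex=np.array([0.97221625,-0.23408444]);ey=np.array([-ex[1],ex[0]])
blue=((h[...,0]>98)&(h[...,0]<125)&(h[...,1]>120)&(h[...,2]>60))
E=[[],[],[],[]]
for r in range(5,135):
    b=np.flatnonzero(blue[r,150:460])+150
    E[0].append([b[0]-.5,r]);E[3].append([b[-1]+.5,r])
    if r>60:
        s=np.flatnonzero(~blue[r,270:360])+270
        s=s[(s>275)&(s<355)]; E[1].append([s[0]-.5,r]);E[2].append([s[-1]+.5,r])
for k,z in zip(range(4),(.027,.027,.027,.027)):
    X=onplane(i,E[k],z)[:,:2]; v=cv2.fitLine(X.astype(np.float32),cv2.DIST_HUBER,0,1e-4,1e-4).ravel(); v=v*np.sign(v[0]) if 0 else v
    print(k,np.degrees(np.arctan(v[1]/v[0])),"ey",np.median(X@ey), "at ex", np.median(X@ex))
# front edge of blue
F=[]
for c in list(range(225,265))+list(range(365,410)):
    b=np.flatnonzero(blue[120:180,c])+120; F.append([c,b[-1]+.5])
X=onplane(i,F,.027)[:,:2];print("front edge z27",np.median(X@ex), "z19",np.median(onplane(i,F,.019)[:,:2]@ex))
# flange top arc
br=(h[...,0]>12)&(h[...,0]<30)&(h[...,1]>80); m=br[190:345,268:358]; c=big(m)[0][:,0]+[268,190]
z=.0485
P=c[(c[:,1]<232)&(c[:,0]>269)&(c[:,0]<356)]
X=onplane(i,P,z)[:,:2].astype(float); A=np.c_[2*X,np.ones(len(X))]; s=np.linalg.lstsq(A,(X**2).sum(1),rcond=None)[0]
print("flange c ex,ey",s[:2]@ex,s[:2]@ey,"r",np.sqrt(s[2]+s[:2]@s[:2]),"tcp",i['pos'][:2]@ex,i['pos'][:2]@ey)
org=(h[...,0]>3)&(h[...,0]<16)&(h[...,1]>140)
b=cv2.boundingRect(big(org[:120,250:400])[0]);print(b)
for z,v in ((.030,b[1]+b[3]-.5),(.048,b[1]+b[3]-.5)):
    x=onplane(i,[[b[0]+250+b[2]/2-.5,v]],z)[0,:2];print("tip",z,x@ex,x@ey)
cv2.imwrite("pics/w3c.png",cv2.resize(p[0:60,270:360],None,fx=8,fy=8,interpolation=cv2.INTER_NEAREST)[:,:,::-1])
E
```

```text
0 -13.289817 ey 0.1485113645048634 at ex 0.573086018883692
1 -13.418303 ey 0.10005002816195138 at ex 0.5576007616222836
2 -13.523218 ey 0.06789847580604401 at ex 0.5577402386509743
3 -13.445615 ey 0.019564463641912697 at ex 0.573653621739526
front edge z27 0.5167142509104354 z19 0.5150450429846657
flange c ex,ey 0.47836087261252097 0.08540145954187305 r 0.023295914465782646 tcp 0.4758565051351311 0.08503070273696475
(49, 27, 34, 21)
tip 0.03 0.5843745116953677 0.08391201631142371
tip 0.048 0.5820522732607228 0.08408037518714985
```

View pics/w3c.png

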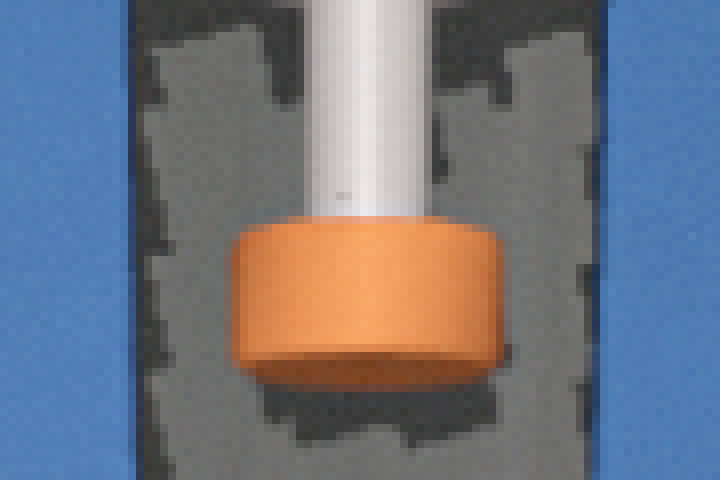

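Request:
step_arm(
  steps=[
    [1,0.05,0,0.2,0,0,0],
    [1,0,0,0.3,0,0,0],
    [1,0,0,0.3,0,0,0],
    [1,0,0,0.2,0,0,0],
    [1,0,0,0.1,0,0,0],
    [1,0,0,0.08,0,0,0],
    [1,0,0,0.06,0,0,0],
    [1,0,0,0,0,0,0],
    [1,0,0,0,0,0,0],
    [1,0,0,0,0,0,0],
  ],
)

```text
time: 11.3
position: [0.4823, -0.0303, 0.2177]
tool_rot: [-0.62, 0.785, -0.0, 0.0]
ft_force: [-0.2, 0.3, -1.9]
grip_width: 0.0296
```

```bash
python3 st.py; python3 shot.py w4
```

```text
11.3 ex,ey,z 0.4759674989734105 0.08347500528371171 0.21769706296936442 grip 0.029560673397303297 F ex,ey,z -0.29168357728946703 0.23693266122347048 -1.8800640219996567 M [ 0.03180351  0.04668522 -0.01123785] [-6.19930387e-01  7.84656780e-01 -1.90197579e-04  1.33513182e-04]
11.3 [ 0.48228356 -0.03026083  0.21769706] [-6.19930387e-01  7.84656780e-01 -1.90197579e-04  1.33513182e-04] 0.001
```

View pics/w4.png

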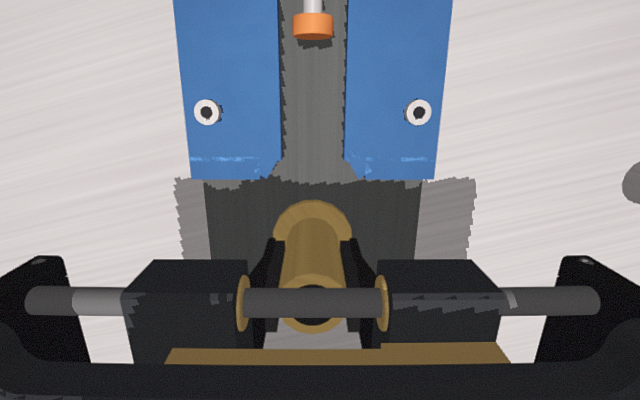

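Request:
step_arm(
  steps=[
    [1,0,0,0.03,0,0,0],
    [1,0,-0.1,0,0,0,0],
    [1,0,-0.2,0,0,0,0],
    [1,0,-0.2,0,0,0,0],
    [1,0,-0.2,0,0,0,0],
    [1,0,-0.2,0,0,0,0],
    [1,0,-0.2,0,0,0,0],
    [1,0,-0.2,0,0,0,0],
    [1,0,-0.1,0,0,0,0],
    [1,0,0,0,0,0,0],
  ],
)

```text
time: 12.35
position: [0.5167, -0.0385, 0.2168]
tool_rot: [-0.62, 0.785, -0.0, 0.0]
ft_force: [-0.7, -0.4, -2.1]
grip_width: 0.0295
```

```bash
python3 st.py; python3 shot.py w5
```

```text
12.35 ex,ey,z 0.5113494062935869 0.08350985551657523 0.21675212463175833 grip 0.029503405533622053 F ex,ey,z -0.6243853716828824 -0.5433065889476357 -2.0985645817893834 M [0.05293234 0.01755773 0.0021738 ] [-6.19897852e-01  7.84682458e-01 -2.50257642e-04  1.75456987e-04]
12.35 [ 0.51669058 -0.0385093   0.21675212] [-6.19897852e-01  7.84682458e-01 -2.50257642e-04  1.75456987e-04] 0.017
```

View pics/w5.png

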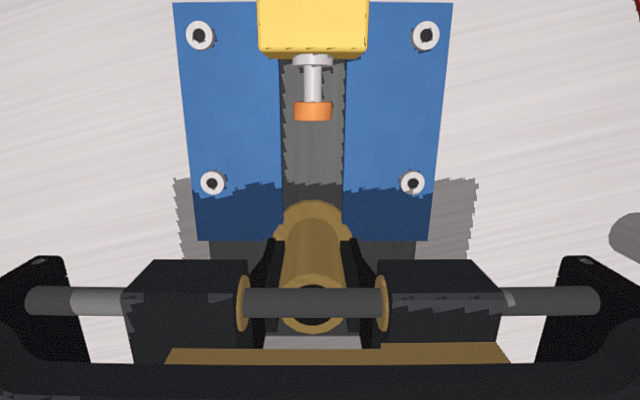

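Request:
step_arm(
  steps=[
    [1,0,-0.1,0,0,0,0],
    [1,0,-0.12,0,0,0,0],
    [1,0,-0.12,0,0,0,0],
    [1,0,-0.12,0,0,0,0],
    [1,0,-0.12,0,0,0,0],
    [1,0,-0.12,0,0,0,0],
    [1,0,-0.12,0,0,0,0],
    [1,0,-0.12,0,0,0,0],
    [1,0,-0.1,0,0,0,0],
    [1,0,-0.08,0,0,0,0],
  ],
)

```text
time: 13.4
position: [0.5437, -0.0449, 0.2168]
tool_rot: [-0.62, 0.785, -0.0, 0.0]
ft_force: [-0.5, 0.2, -2.8]
grip_width: 0.0293
```

```bash
python3 st.py; python3 shot.py w6
```

```text
13.4 ex,ey,z 0.5391480528735111 0.08363004393827153 0.21675579730088215 grip 0.029306862816523133 F ex,ey,z -0.5381841482020223 0.08558875743082224 -2.7905391428267308 M [0.04746584 0.02812473 0.00549553] [-6.19913996e-01  7.84669761e-01 -4.19932149e-05  2.89310712e-05]
13.4 [ 0.54374501 -0.04489968  0.2167558 ] [-6.19913996e-01  7.84669761e-01 -4.19932149e-05  2.89310712e-05] 0.037
```

View pics/w6.png

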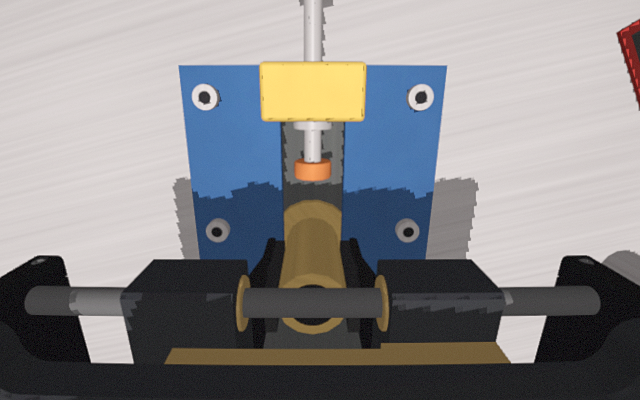

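Request:
step_arm(
  steps=[
    [1,0,-0.08,0,0,0,0],
    [1,0,-0.08,0,0,0,0],
    [1,0,-0.08,0,0,0,0],
    [1,0,-0.08,0,0,0,0],
    [1,0,-0.08,0,0,0,0],
    [1,0,-0.08,0,0,0,0],
    [1,0,-0.08,0,0,0,0],
    [1,0,-0.08,0,0,0,0],
    [1,0,-0.04,0,0,0,0],
    [1,0,0,0,0,0,0],
  ],
)

```text
time: 14.45
position: [0.5602, -0.0488, 0.2168]
tool_rot: [-0.62, 0.785, -0.0, 0.0]
ft_force: [0.5, 0.2, -2.6]
grip_width: 0.0295
```

```bash
python3 st.py
```

```text
14.45 ex,ey,z 0.5560757129180449 0.08367509919483725 0.21675205498496586 grip 0.029472476819826596 F ex,ey,z 0.4234355462976709 0.2982872731479684 -2.5777960713119894 M [ 0.05647393  0.03239612 -0.02179511] [-6.19910644e-01  7.84672402e-01 -9.42976153e-05  8.03582798e-05]
```

Request:
step_arm(
  steps=[
    [1,0,-0.04,0,0,0,0],
    [1,0,-0.04,0,0,0,0],
    [1,0,-0.04,0,0,0,0],
    [1,0,-0.04,0,0,0,0],
    [1,0,-0.04,0,0,0,0],
    [1,0,-0.04,0,0,0,0],
    [1,0,-0.04,0,0,0,0],
    [1,0,-0.04,0,0,0,0],
    [1,0,0,0,0,0,0],
    [1,0,0,0,0,0,0],
  ],
)

```text
time: 15.45
position: [0.5678, -0.0506, 0.2167]
tool_rot: [-0.62, 0.785, 0.0, -0.0]
ft_force: [-0.2, 0.2, -3.7]
grip_width: 0.0296
```

```bash
python3 st.py; python3 shot.py w7; python3 - <<'E'
from h import *
p=np.load("w7.npz")['p']; cv2.imwrite("pics/w7c.png",cv2.resize(p[130:270,240:390],None,fx=4,fy=4,interpolation=cv2.INTER_NEAREST)[:,:,::-1])
E
```

```text
15.45 ex,ey,z 0.5638878315235842 0.08370983236450043 0.21673622709628795 grip 0.02962233621340998 F ex,ey,z -0.21010205138382987 0.17774011775441975 -3.7028847963873193 M [-0.00918775  0.03462372  0.01820051] [-6.19900271e-01  7.84680604e-01  5.49614956e-05 -1.30144982e-05]
15.45 [ 0.5678161  -0.05061331  0.21673623] [-6.19900271e-01  7.84680604e-01  5.49614956e-05 -1.30144982e-05] 0.003
```

View pics/w7c.png

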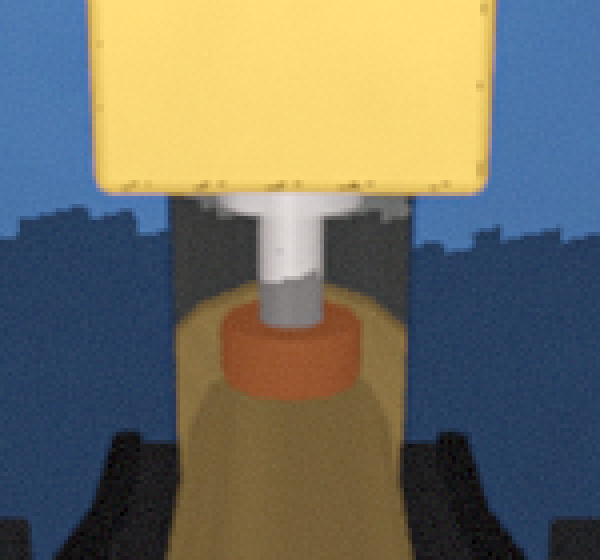

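Request:
step_arm(
  steps=[
    [1,0,-0.03,0,0,0,0],
    [1,0,-0.03,0,0,0,0],
    [1,0,-0.03,0,0,0,0],
    [1,0,-0.03,0,0,0,0],
    [1,0,0,0,0,0,0],
    [1,0,0,0,0,0,0],
    [1,0,0,0,0,0,0],
    [1,0,0,0,0,0,0],
    [1,0,0,0,0,0,0],
    [1,0,0,0,0,0,0],
  ],
)

```text
time: 16.5
position: [0.5707, -0.0513, 0.2167]
tool_rot: [-0.62, 0.785, 0.0, -0.0]
ft_force: [-1.0, -0.5, -3.3]
grip_width: 0.0292
```

```bash
python3 st.py
```

```text
16.5 ex,ey,z 0.5668805631028163 0.083713022667301 0.21674087966394565 grip 0.029160805002096064 F ex,ey,z -0.8673980246092721 -0.7482355591918796 -3.3457423276427565 M [ 0.05322061  0.05262909 -0.0297785 ] [-6.19926633e-01  7.84659779e-01  2.23200182e-05 -1.52657764e-05]
```

Request:
step_arm(
  steps=[
    [1,0,-0.03,0,0,0,0],
    [1,0,-0.03,0,0,0,0],
    [1,0,0,0,0,0,0],
    [1,0,0,0,0,0,0],
    [1,0,0,0,0,0,0],
    [1,0,0,0,0,0,0],
    [1,0,0,0,0,0,0],
    [1,0,0,0,0,0,0],
    [1,0,0,0,0,0,0],
    [1,0,0,0,0,0,0],
  ],
)

```text
time: 17.5
position: [0.5722, -0.0517, 0.2167]
tool_rot: [-0.62, 0.785, 0.0, -0.0]
ft_force: [-1.2, 0.2, -1.7]
grip_width: 0.0295
```

```bash
python3 st.py
```

```text
17.5 ex,ey,z 0.568371080492791 0.08370973383042658 0.21672751229989 grip 0.029519387968769288 F ex,ey,z -1.1895928238031916 -0.05165074429662507 -1.7434246349391174 M [ 0.02496075  0.07557222 -0.01040843] [-6.19906923e-01  7.84675349e-01  4.43084530e-05 -2.28982938e-05]
```

Request:
step_arm(
  steps=[
    [1,0,-0.03,0,0,0,0],
    [1,0,-0.03,0,0,0,0],
    [1,0,0,0,0,0,0],
    [1,0,0,0,0,0,0],
    [1,0,0,0,0,0,0],
    [1,0,0,0,0,0,0],
    [1,0,0,0,0,0,0],
    [1,0,0,0,0,0,0],
    [1,0,0,0,0,0,0],
    [1,0,0,0,0,0,0],
  ],
)

```text
time: 18.5
position: [0.5735, -0.052, 0.2167]
tool_rot: [-0.62, 0.785, 0.0, -0.0]
ft_force: [-1.6, 0.7, -2.0]
grip_width: 0.0293
```

```bash
python3 st.py;python3 shot.py w8; python3 - <<'E'
from h import *
p=np.load("w8.npz")['p']; cv2.imwrite("pics/w8c.png",cv2.resize(p[130:270,240:390],None,fx=4,fy=4,interpolation=cv2.INTER_NEAREST)[:,:,::-1])
E
```

```text
18.5 ex,ey,z 0.5697808316778209 0.08370548089589884 0.21670642974542986 grip 0.029309745881198754 F ex,ey,z -1.7406105738405995 0.32730215290380343 -2.0265572938974667 M [ 0.09951626  0.49480686 -0.06024945] [-6.19898804e-01  7.84681733e-01  1.83658215e-04 -1.29317355e-04]
18.5 [ 0.57354436 -0.051997    0.21670643] [-6.19898804e-01  7.84681733e-01  1.83658215e-04 -1.29317355e-04] 0.001
```

View pics/w8c.png

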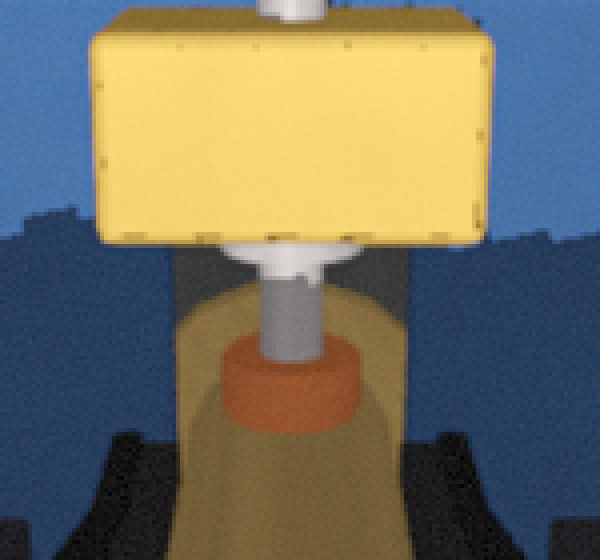

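Request:
step_arm(
  steps=[
    [1,0,-0.02,0,0,0,0],
    [1,0,-0.02,0,0,0,0],
    [1,0,0,0,0,0,0],
    [1,0,0,0,0,0,0],
    [1,0,0,0,0,0,0],
    [1,0,0,0,0,0,0],
    [1,0,0,0,0,0,0],
    [1,0,0,0,0,0,0],
    [1,0,0,0,0,0,0],
    [1,0,0,0,0,0,0],
  ],
)

```text
time: 19.55
position: [0.5745, -0.0522, 0.2167]
tool_rot: [-0.62, 0.785, 0.0, -0.0]
ft_force: [-4.8, 0.8, -1.5]
grip_width: 0.0297
```

```bash
python3 st.py
```

```text
19.55 ex,ey,z 0.5707716710688009 0.08372944351385694 0.21667819085076848 grip 0.029656694895872984 F ex,ey,z -4.812915928137744 -0.376407600155939 -1.4855857285178786 M [0.15255605 0.782759   0.00372044] [-6.19927696e-01  7.84658904e-01  1.97826654e-04 -1.29608667e-04]
```

Request:
step_arm(
  steps=[
    [1,0,-0.01,0,0,0,0],
    [1,0,-0.006,0,0,0,0],
    [1,0,0,0.01,0,0,0],
    [1,0,0,0.01,0,0,0],
    [1,0,0,0,0,0,0],
    [1,0,0,0,0,0,0],
    [1,0,0,0,0,0,0],
    [1,0,0,0,0,0,0],
    [1,0,0,0,0,0,0],
    [1,0,0,0,0,0,0],
  ],
)

```text
time: 20.55
position: [0.5749, -0.0523, 0.2164]
tool_rot: [-0.62, 0.785, 0.0, -0.0]
ft_force: [-5.4, 0.5, 1.2]
grip_width: 0.029
```

```bash
python3 st.py; python3 shot.py w9; python3 - <<'E'
from h import *
p=np.load("w9.npz")['p']; cv2.imwrite("pics/w9c.png",cv2.resize(p[130:270,240:390],None,fx=4,fy=4,interpolation=cv2.INTER_NEAREST)[:,:,::-1])
E
```

```text
20.55 ex,ey,z 0.5711512246159283 0.08374330068337653 0.21636222250923243 grip 0.029013511771775677 F ex,ey,z -5.408468018869707 -0.7968499221659496 1.2044016065093408 M [ 0.21986705  0.89619276 -0.04984247] [-6.19930244e-01  7.84656883e-01  2.13799590e-04 -1.47958717e-04]
20.55 [ 0.57488553 -0.05228102  0.21636222] [-6.19930244e-01  7.84656883e-01  2.13799590e-04 -1.47958717e-04] 0.0
```

View pics/w9c.png

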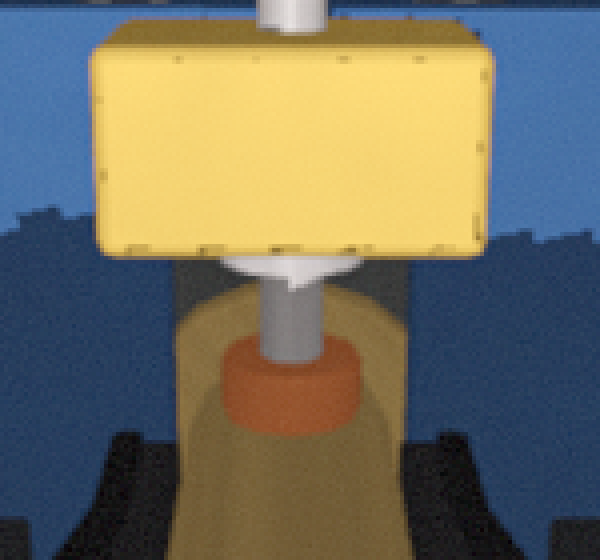

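Request:
step_arm(
  steps=[
    [-0.1,0,0,0,0,0,0],
    [-0.1,0,0,0,0,0,0],
    [-0.1,0,0,0,0,0,0],
    [-0.1,0,0,0,0,0,0],
    [-0.1,0,0,0,0,0,0],
    [-0.1,0,0,0,0,0,0],
    [-0.1,0,0,0,0,0,0],
    [-0.1,0,0,0,0,0,0],
    [-0.1,0,0,0,0,0,0],
    [-0.1,0,0,0,0,0,0],
  ],
)

```text
time: 21.6
position: [0.575, -0.0523, 0.2162]
tool_rot: [-0.62, 0.785, 0.0, 0.0]
ft_force: [-0.3, -0.0, 0.0]
grip_width: 0.0479
```

```bash
python3 st.py; python3 shot.py w10
```

```text
21.6 ex,ey,z 0.571300512931013 0.08373613213161929 0.21624330825978394 grip 0.04790294868124621 F ex,ey,z -0.2637109572801146 -0.07112695913649632 0.028613603395110057 M [ 0.09197782  0.06264095 -0.01281858] [-6.19900232e-01  7.84680637e-01  3.51953804e-06  1.27394174e-05]
21.6 [ 0.57502899 -0.05232293  0.21624331] [-6.19900232e-01  7.84680637e-01  3.51953804e-06  1.27394174e-05] 0.001
```

View pics/w10.png

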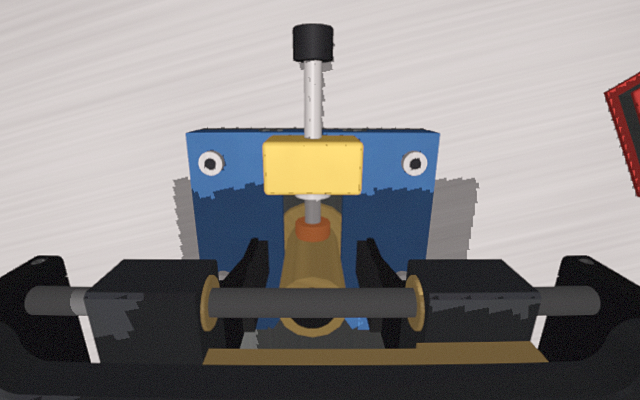

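Request:
step_arm(
  steps=[
    [-0.1,0,0,-0.2,0,0,0],
    [-0.1,0,0,-0.4,0,0,0],
    [-0.1,0,0,-0.6,0,0,0],
    [-0.1,0,0,-0.8,0,0,0],
    [-0.1,0,0,-1,0,0,0],
    [-0.1,0,0.6,-1,0,0,0],
    [-0.1,0,0.8,-0.6,0,0,0],
    [-0.1,0,0.6,-0.2,0,0,0],
    [-0.1,0,0,0,0,0,0],
    [-0.1,0,0,0,0,0,0],
  ],
)

```text
time: 22.65
position: [0.5267, -0.0408, 0.337]
tool_rot: [-0.62, 0.785, -0.001, 0.001]
ft_force: [-0.5, -0.8, 0.5]
grip_width: 0.0481
```

```bash
python3 st.py; python3 shot.py w11; python3 shot.py s11 scene; python3 - <<'E'
from h import *
p=np.load("s11.npz")['p']; cv2.imwrite("pics/s11c.png",cv2.resize(p[150:300,150:430],None,fx=2.8,fy=2.8)[:,:,::-1])
i=dict(np.load("w11.npz")); p=i['p']; cv2.imwrite("pics/w11c.png",cv2.resize(p[80:260,220:420],None,fx=3.3,fy=3.3,interpolation=cv2.INTER_NEAREST)[:,:,::-1])
E
```

```text
22.65 ex,ey,z 0.5216428886829538 0.08358646223163253 0.337006181372918 grip 0.04811323041131252 F ex,ey,z -0.3138162766971267 -0.9107884104690881 0.527732227633654 M [-0.00795241 -0.00634027  0.01816482] [-6.19917539e-01  7.84666221e-01 -8.78199708e-04  6.28403117e-04]
22.65 [ 0.526716   -0.04084437  0.33700618] [-6.19917539e-01  7.84666221e-01 -8.78199708e-04  6.28403117e-04] 0.025
22.7 [ 0.52708109 -0.04099121  0.33661008] [-6.19879348e-01  7.84696615e-01 -7.32231913e-04  5.28911676e-04] 0.019
```

View pics/w11c.png

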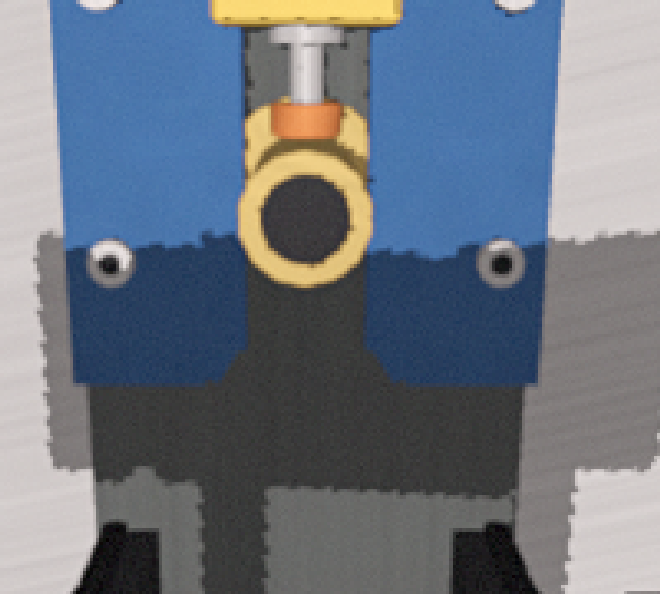

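View pics/s11c.png

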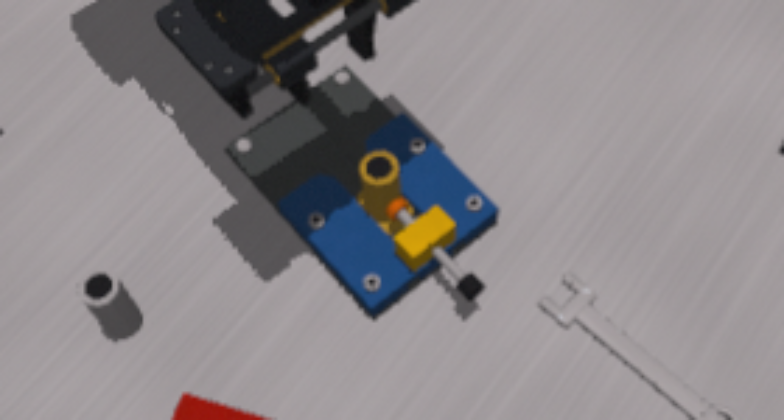

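```bash
python3 - <<'E'
from h import *
ex=np.array([0.97221625,-0.23408444]);ey=np.array([-ex[1],ex[0]])
i=dict(np.load("w11.npz")); h=hsv(i['p'])
sub=h[120:175,285:340]; c=big(sub[...,2]<75)[0]; e,ax,_=cv2.fitEllipse(c); uv=[e[0]+285,e[1]+120]
x=onplane(i,[uv],.080)[0,:2]; print("bore top",uv,ax,x@ex,x@ey)
# bush outer top ring
br=(h[...,0]>12)&(h[...,0]<30)&(h[...,1]>80); m=br[105:175,285:340]; P=big(m)[0][:,0]+[285,105]
f=P[P[:,1]<118]; 
A=onplane(i,P[P[:,1]>150],.080)[:,:2]; B=np.c_[2*A,np.ones(len(A))]; s=np.linalg.lstsq(B,(A**2).sum(1),rcond=None)[0]; print("ring",s[:2]@ex,s[:2]@ey,np.sqrt(s[2]+s[:2]@s[:2]))
X=onplane(i,[[np.mean([f[:,0].min(),f[:,0].max()]),P[:,1].min()-.5]],.016)[0,:2]; print("flange front edge ex -24",X@ex-.024)
# tip: back top edge, both w3 (free) and now
for n in ("w3","w11"):
    j=dict(np.load(n+".npz")); hh=hsv(j['p']); o=(hh[...,0]>3)&(hh[...,0]<14)&(hh[...,1]>120)
    o=o[:200,260:370]; b=cv2.boundingRect(big(o)[0]); y=onplane(j,[[b[0]+260+b[2]/2-.5,b[1]-.5]],.047)[0,:2]; print(n,b,"tip back ex",y@ex)
    hb=(hh[...,0]>98)&(hh[...,0]<125)&(hh[...,1]>120)
    F=[]
    for c in (list(range(235,262))+list(range(370,400))):
        q=np.flatnonzero(hb[100:210,c])+100
        if len(q):F.append([c,q[-1]+.5])
    print("plate front ex",np.median(onplane(j,F,.027)[:,:2]@ex))
E
```

```text
bore top [312.00402450561523, 145.95306205749512] (24.654645919799805, 24.814006805419922) 0.5703829798014702 0.0840869607182023
ring 0.569678155953393 0.08417072931171914 0.014220640907887818
flange front edge ex -24 0.5685105877580318
w3 (39, 27, 34, 22) tip back ex 0.5919193085987083
plate front ex 0.5167003299764464
w11 (42, 110, 22, 12) tip back ex 0.5945252130591805
plate front ex 0.5174598465208943
```

```bash
python3 - <<'E'
from h import *
ex=np.array([0.97221625,-0.23408444])
for n in ("w7","w8","w9","w10"):
    j=dict(np.load(n+".npz")); hh=hsv(j['p']); o=(hh[...,0]>3)&(hh[...,0]<14)&(hh[...,1]>150)
    o=o[130:260,280:345]; b=cv2.boundingRect(big(o)[0]); u=b[0]+280+b[2]/2-.5
    f=onplane(j,[[u,130+b[1]+b[3]-.5],[u,130+b[1]-.5]],.048)[:,:2]@ex
    # bracket front edge row
    y=((hh[...,0]>15)&(hh[...,0]<30)&(hh[...,1]>100)&(hh[...,2]>200))[100:200,300:325]; r=np.flatnonzero(y.any(1)).max()+100.5
    g=j['p'][130:240,312].astype(int)
    print(n,b,"face, back ex",f.round(4),"bracket",(onplane(j,[[312,r]],.055)[0,:2]@ex).round(4),"face-bracket",(f[0]-onplane(j,[[312,r]],.055)[0,:2]@ex).round(4))
E
```

```text
w7 (15, 75, 35, 25) face, back ex [0.5843 0.5972] bracket 0.6121 face-bracket -0.0278
w8 (15, 84, 35, 25) face, back ex [0.5854 0.5985] bracket 0.612 face-bracket -0.0266
w9 (15, 84, 35, 25) face, back ex [0.5869 0.6   ] bracket 0.612 face-bracket -0.0251
w10 (15, 87, 35, 25) face, back ex [0.5856 0.5987] bracket 0.6123 face-bracket -0.0267
```

```bash
python3 -c "
from rig import robot,status
print(status.get_obs()['time'],robot.hand_in())"
```

```text
the job is handed in; nothing more can be done
22.75 None
```

The brass bush is loaded in the fixture. It stands upright in the slot with its flange under the blue plate and its barrel still touching the orange tip. I handed the job in at 22.75 s.

- **Insertion:** I gripped the bush by the barrel and lowered it over the landing. It then slid into the slot about 1 mm above the base, with no side force on the readings.
- **Press:** I found the tip by touch. I then pressed to about 5 N, judged from the wrist moment. That is about 2.5 mm of travel; the camera gave 2.6 mm.
- **Release:** I lowered the bush onto the base, opened the gripper and backed away above it.

**Last checks:**
- **Contact:** Right after I opened the gripper, the tip had sprung back a little but was still pushed in by about 1.3 mm. The view after backing away also showed it still pushed in, by roughly 2 to 2.5 mm, but that is only good to about 1 mm.
- **Upright:** The top of the barrel was within 1 to 2 mm of the position measured at the flange. That is within measuring error.
- **Forces:** The highest press I read was about 5 N. The wrist sensor read near zero after release.
- **Bystanders:** The spacer and wrench, and the visible edge of the magnet, looked undisturbed in the last scene picture. I did not re-measure their positions.

No check failed.

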